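Fit out the jeweller's bench plating cell

ROBOT

A 7-joint arm with a two-finger parallel gripper is mounted at the origin on the work surface. World frame = base frame: x ahead of the robot, y to its left, z up, the work surface at z = 0. Lengths are in mm, angles in rad, forces in N, time in s.
With the tool pointing down it reaches from about 350 to 900 mm from the base axis. Payload 19.9 kg.
Tool frame: the origin (TCP) lies at the very end of the fingers, on their centre line; the grasp point (between the pads) lies 19 mm behind it; z points along the fingers, y is the direction in which the jaws open and shut (so a half turn about z gives the same grasp; the last joint's range is limited). The gripper opens to 85 mm and grips with 20 to 120 N. Pads are 22 mm wide; open, the fingers measure 114 mm over their backs; the gripper's body (76 mm by 85 mm) begins 54 mm behind the grasp point. The pads swing forward as they close: fully open they stand 13 mm farther back than shut.
Start: joints at [-1.179, 0.417, -0.01, 1.614, 0.005, 1.111, -0.053], TCP at [262.121, 567.357, 231.26] pointing down, gripper open.
Joint ranges: [-2.81, 2.81], [-0.39, 2.02], [-1.27, 1.25], [0.06, 2.57], [-1.19, 4.33], [0.19, 2], [-2.82, 2.82]. Speed limits (rad/s): [1.89, 1.89, 2.39, 2.39, 3.01, 3.01, 3.01].

INTERFACE

Orientations are given as a rotation vector (axis times angle).
In Python, from plant import ctrl gives the robot as it stands. The module is installed in compiled form; this text tells all that it offers.
- The arm moves only by the shell command python3 -m pendant 'ROWS' [FORCE]. ROWS is JSON, a list of rows, each an object with "delta_pos": the shift along the tool's x, y, z in mm, a list of three; "rot": the turn, a rotation vector about the tool's x, y, z in rad, a list of three; "hand": the opening, from 0 (shut) to 1 (fully open). In form: [{"delta_pos": [x, y, z], "rot": [rx, ry, rz], "hand": hand}, ...]. A call has exactly 5 rows; each row shifts and turns the commanded pose from where the row before left it, along the tool's axes as they then stand; what a row does not reach is not made up. A row lasts 1/12 s, in which the tool goes at most 41.7 mm and 7.16 degrees, less where a joint would pass 70% of its speed; a pose out of reach is approached as far as the arm can. A call is refused whole if a number of a shift passes 41.7 or a number of a turn 0.125, either way. A call with a gripper value outside its range is refused whole. The fingers move at their own pace and stop on an object; FORCE is the grip in N (left out, the last holds). Time passes only in rows, so rows that do not move let the fingers close, or fill a call up. It gives the time, the measured TCP pose, the force and the opening at its end, in the units of the state.
- ctrl.state(): the state, without advancing time (a new reading comes with each control period).
- ctrl.snapshot(name): name is "side" or "top" or "wrist"; returns (picture, depth): 420x560x3 uint8, red, green, blue; 420x560 float32, mm along the optical axis (not along the pixel's ray), 0 where there is no reading.
- ctrl.camera_params(name): a dict with "fov_y" (degrees; the focal length in pixels is half the picture's height over the tangent of half this angle, whatever the lens; pixels are square), "cx", "cy" (the principal point, pixels), "rvec" (rotation vector, rad) and "tvec" (3), from world to camera coordinates, as OpenCV has them; the wrist camera has in their place "hand_eye" (4x4, takes a point from camera to tool coordinates, whose origin is the TCP and whose axes are the flange's). Camera axes: x right, y down, z forward; pixel columns grow to the right and rows downward; lengths in mm; the calibration is good to about 2 mm. A picture is of the moment at which its call begins: read the wrist's pose just before it. camera_params takes no time and is no camera call.
- ctrl.job_done(): hands the job in, once; it reports no verdict.
The state is a dict: "clock": time; "joints": joint angles; "joint_velocities": joint speeds; "joint_efforts": joint torques, N m; "eef_pos": TCP position; "eef_rot": TCP orientation; "contact_force": force on the tool from outside, world axes, zero at the start; "moment": the same for the moment, N m; "opening": finger opening in mm.
Only numpy, scipy, OpenCV 4.12 (cv2) and the standard library are available. Lean on these libraries where they do the work, as an engineer would, in place of code of your own. Each camera call takes 0.05 s, during which the arm holds its last target. There are 200 camera calls.

TASK

Get the bench plating cell ready, with the power off while you handle it: first throw the switch on the supply box fully towards the robot (off), then take the anode plate from its wooden rack and lower it edgewise into the slot of the tank cover until its bar rests on the cover. Next take the contact rod (the one with the straight square grip) from the wooden stand, plug it fully home in the square terminal and never in the round one, and finally throw the switch fully away from the robot (on). Lower things in rather than dropping them, and leave the punch, bottle and beaker where they are.

Things in the scene. Friction and masses are not known exactly. Their poses are not given: they have to be found in the camera images.
- supply: Fixed grey supply box, 120 x 270 x 60 mm (x, y, z), on the bench. Origin: centre of its underside; x points away from the robot (the box may be turned a little), z up. On its top stand the toggle switch (at y +90 mm) and the two terminals (on the -y half).
- switch (a joint): Toggle lever on the supply box, rad. 0 = off, leaning 0.5 rad towards the robot (supply's -x); 1.0 = on, leaning 0.5 rad away (+x). Hard stops at both ends; light friction (about 1 N at the ball), stays where it is left. It starts near on.
- switch_tip (a point): Centre of the 26 mm dark ball at the lever's end; moves with it. The lever is a 10 mm bar, 80 mm from pivot to ball centre; the pivot is at supply x 0, y +90 mm, 82 mm above the bench, on a 70 x 50 x 25 mm base block. Ball centre 152 mm above the bench at both ends of the swing (38 mm either side of the pivot), 162 mm in the middle.
- square_terminal_mouth (a point): Centre of the opening in the top of the square terminal, a fixed brass block 36 x 36 mm, 40 mm tall, on top of the supply box: the mouth is 100 mm above the bench. Round vertical hole 11 mm across, 36 mm deep, mouth bevelled 3 mm. Axes as the supply box. The rod goes here.
- round_terminal_mouth (a point): Centre of the opening in the top of the round terminal, a fixed brass cylinder 36 mm across, 40 mm tall, 73 to 97 mm from the square one (centre to centre); the two may have changed places. Hole 11 mm across. To be left empty.
- rack: Fixed light wooden rack block 60 x 110 x 95 mm, which holds the plate on edge in a slot in its top at the start. Origin: centre of its underside; the slot runs along its y and is 8 mm wide, 67 mm long, 85 mm deep.
- plate: Loose anode plate, about 0.2 kg: upright steel blade 5 mm thick (x), 64 mm wide (y), 75 mm tall (z); along its top a black bar 14 mm thick (x), 90 mm long (y), 30 mm tall. Origin: middle of the blade's bottom edge; bar from z 75 to 105 mm. It starts in the rack, bar resting on the rack's top (95 mm above the bench). Pinch the bar across its 14 mm from above.
- tank_slot (a point): Middle of the slot at the top of the white cover of the fixed, empty clear tank (114 x 134 mm), 103 mm above the bench. The slot, 8 mm wide (x) and 67 mm long (y), goes through the 18 mm cover, edges bevelled 3 mm; the blade fits either way round; 80 mm of depth below the cover. Fully home: bar resting on the cover, plate origin 75 mm below this point.
- stand: Fixed brown wooden stand 60 x 160 x 50 mm with two 10 mm upright holes at y -45 and +45 mm, holding the rod and the punch (either way round). Origin: centre of its underside.
- rod: Loose contact rod, about 60 g, 102 mm long, upright: steel pin 8 mm across, 32 mm long, foot bevelled, then a black square grip 18 x 18 mm (faces square to its x and y), 70 mm long. Origin: lower end of the pin; z towards the grip. It starts in the stand, grip resting on its top (50 mm above the bench). Fully home in a terminal the grip rests on its top, origin 32 mm below the mouth.
- punch: Bystander in the other hole of the stand: all-steel punch, same 8 mm pin, 14 mm shaft, with a 22 mm ball on top (ball top 112 mm above the bench). Origin: the pin's lower end. Leave it.
- bottle: Bystander: small yellowish bottle with cap, 44 mm across, 85 mm tall. Origin: centre of its underside.
- beaker: Bystander: small open glass cup, 72 mm across, 70 mm tall. Origin: centre of its underside.

How it is judged:
By the outcome, as a careful person would: the job done as asked, in the order asked, and still so for the second after the job is handed in, with the robot touching nothing.
It also fails if it takes over 72 s, if anything falls off the work surface, if the arm or the gripper's body presses on something with over 40 N, if the wrist force passes 120 N, or if a joint passes its speed limit or range.

## Working session

There is one attempt and no reset: what is moved stays moved. The work goes in short steps, Python scripts to look and compute and a shell command to move; the robot and the scene stay as the last step left them, time stands still between calls to the robot, and variables do not carry over. Pictures are saved under pics/ and viewed, about 8 in all and at most 12, crops included, and the job is handed in when it is done.

```bash
mkdir -p pics; ls; cat > h.py <<'E'
import numpy as np, cv2
from plant import ctrl
from scipy.spatial.transform import Rotation as R
def cam(n):
    p=ctrl.camera_params(n); f=210/np.tan(np.radians(p['fov_y'])/2)
    if 'hand_eye' in p:
        s=ctrl.state(); T=np.eye(4); T[:3,:3]=R.from_rotvec(s['eef_rot']).as_matrix(); T[:3,3]=s['eef_pos']
        M=T@np.array(p['hand_eye'])   # cam->world
    else:
        M=np.eye(4); r=R.from_rotvec(np.ravel(p['rvec'])).as_matrix(); M[:3,:3]=r.T; M[:3,3]=-r.T@np.ravel(p['tvec'])
    return f,p['cx'],p['cy'],M
def snap(n,name=None):
    c=cam(n); im,d=ctrl.snapshot(n)
    if name: cv2.imwrite('pics/%s.png'%name,im[:,:,::-1]); np.savez('pics/%s.npz'%name,im=im,d=d,M=c[3],k=c[:3])
    return im,d,c
def load(name):
    z=np.load('pics/%s.npz'%name); return z['im'],z['d'],(*z['k'],z['M'])
def onplane(c,uv,z):
    f,cx,cy,M=c; uv=np.atleast_2d(np.array(uv,float)); r=np.c_[(uv[:,0]-cx)/f,(uv[:,1]-cy)/f,np.ones(len(uv))]@M[:3,:3].T
    o=M[:3,3]; return o+r*((z-o[2])/r[:,2:3])
def cloud(d,c):
    f,cx,cy,M=c; v,u=np.mgrid[:d.shape[0],:d.shape[1]]
    P=np.stack([(u-cx)/f*d,(v-cy)/f*d,d],-1)@M[:3,:3].T+M[:3,3]; P[d<=0]=np.nan; return P
E
python3 - <<'E'
from h import *
s=ctrl.state(); print({k:np.round(v,3).tolist() for k,v in s.items()})
for n in ('top','side','wrist'):
    c=snap(n,n+'0')[2]; print(n,ctrl.camera_params(n))
E
```

```text
pics
{'clock': 0.0, 'joints': [-1.179, 0.418, -0.01, 1.614, 0.005, 1.111, -0.053], 'joint_velocities': [-0.0, 0.0, -0.001, -0.001, -0.001, 0.002, 0.001], 'joint_efforts': [-0.002, -86.445, 0.678, -43.49, 0.019, 0.007, 0.0], 'eef_pos': [262.0, 567.056, 230.665], 'eef_rot': [-0.674, -3.068, 0.002], 'contact_force': [0.206, 0.139, -0.707], 'moment': [-0.0, -0.026, -0.045], 'opening': 85.648}
top {'fov_y': 55.63713637821406, 'cx': 277.5381855986511, 'cy': 214.6939149581279, 'rvec': array([ 2.19852997, -2.13204894,  0.15321569]), 'tvec': array([ -28.42812454,  566.10862295, 1123.81995741])}
side {'fov_y': 51.96347914947512, 'cx': 274.61317126262475, 'cy': 209.87430078010902, 'rvec': array([ 0.04709696, -2.71090922,  1.51996511]), 'tvec': array([551.93170054, 107.25300887, 960.69552963])}
wrist {'fov_y': 70.82636607013026, 'cx': 277.9463821031, 'cy': 214.18792773265696, 'hand_eye': array([[-1.09267479e-04, -9.58148979e-01, -2.86270017e-01,
         7.34899858e+01],
       [ 9.99999993e-01, -8.92247790e-05, -8.30574135e-05,
         9.62915384e-01],
       [ 5.40389969e-05, -2.86270024e-01,  9.58148981e-01,
        -1.42012944e+02],
       [ 0.00000000e+00,  0.00000000e+00,  0.00000000e+00,
         1.00000000e+00]])}
```

View pics/top0.png

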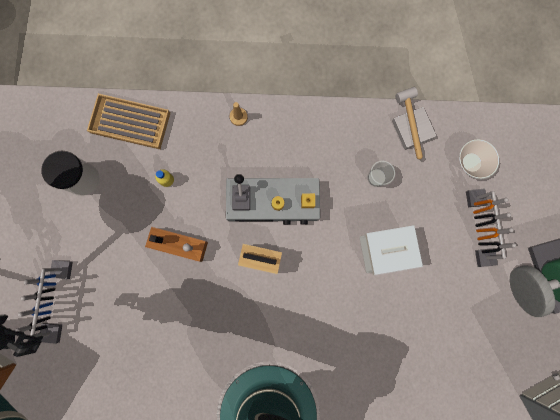

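View pics/side0.png

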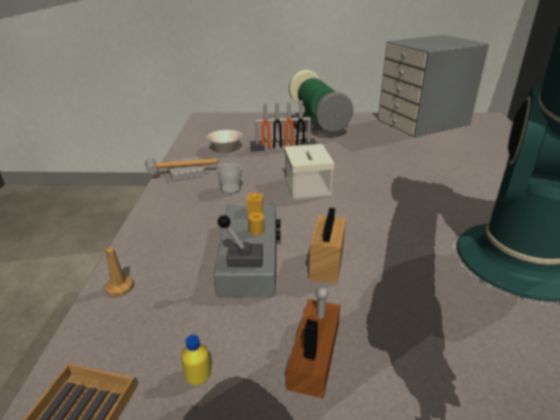

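The top view shows:
- the supply box at about (273,199), with the lever ball at (239,180), leaning away (on)
- the round terminal at (278,203) and the square one at (308,200)
- the rack and plate at (260,258), and the tank slot at (393,250)
- the stand with the rod at (155,239) and the punch at (187,248)

The side view agrees with this.

```bash
cat > m.py <<'E'
from h import *
im,d,c=load('top0'); P=cloud(d,c); 
hsv=cv2.cvtColor(im,cv2.COLOR_RGB2HSV); H,S,V=[hsv[...,i].astype(int) for i in range(3)]
def rect(name,mask,box,z):
    x0,y0,x1,y1=box; m=np.zeros(mask.shape,np.uint8); m[y0:y1,x0:x1]=mask[y0:y1,x0:x1]
    n,l,st,_=cv2.connectedComponentsWithStats(m); 
    if n<2: print(name,'none'); return
    k=1+np.argmax(st[1:,4]); v,u=np.nonzero(l==k)
    w=onplane(c,np.c_[u,v],z)[:,:2]; r=cv2.minAreaRect(w.astype(np.float32))
    cc=P[l==k]; print(name,'n',len(u),'centre',np.round(r[0],1),'size',np.round(r[1],1),'ang',round(r[2],1),'depth z med',np.round(np.nanmedian(cc[:,2]),1),'px',np.round([u.mean(),v.mean()],1))
Z=P[...,2]
rect('supply',(abs(Z-60)<8),(215,165,335,235),60)
rect('ball',(V<50),(228,168,250,188),152)
rect('sq',(S>150)&(H<35)&(V>100),(298,188,320,215),100)
rect('rd',(S>150)&(H<35)&(V>100),(268,192,290,215),100)
rect('rack',(abs(Z-95)<8),(235,240,290,280),95)
rect('rackc',(S>90)&(V>110),(235,240,290,280),95)
rect('bar',(V<60),(240,245,282,272),125)
rect('stand',(S>120)&(H<20),(140,220,215,270),50)
rect('rod',(V<50),(146,230,166,247),120)
rect('punch',(S<60)&(V>90),(180,238,196,256),101)
rect('cover',(V>190)&(S<50),(355,215,435,285),103)
rect('slot',(V<190)|(S>60),(380,243,408,256),103)
rect('bottle',(S>150),(154,166,176,190),85)
rect('beaker',(Z>25),(365,155,400,190),70)
E
python3 m.py
```

```text
supply n 3012 centre [610.3   4.7] size [118.9 267.9] ang 1.9 depth z med 59.7 px [275.  198.3]
ball n 64 centre [643.9  95.4] size [21.6 21.1] ang 2.3 depth z med 161.8 px [238.9 178.7]
sq n 177 centre [600.9 -91.8] size [36.4 36.3] ang 1.8 depth z med 98.7 px [307.9 200.7]
rd n 123 centre [591.2  -9. ] size [33.5 30.4] ang 1.8 depth z med 99.4 px [277.4 203.1]
rack n 711 centre [438.2  35.4] size [109.7  59.8] ang 79.2 depth z med 94.8 px [259.6 258.4]
rackc n 692 centre [438.2  35.1] size [109.1  59.5] ang 79.3 depth z med 94.8 px [259.7 258.5]
bar n 141 centre [437.9  35.2] size [86.7 11.1] ang 79.3 depth z med 124.6 px [259.5 258.3]
stand n 1103 centre [472.3 273.8] size [166.6  59.8] ang 76.8 depth z med 49.5 px [176.9 244.1]
rod n 62 centre [480.3 310.5] size [30.9 15.2] ang 82.3 depth z med 101.5 px [157. 239.]
punch n 44 centre [462.5 235. ] size [16.2 16.4] ang 1.7 depth z med 108.5 px [186.1 247. ]
cover n 1887 centre [ 473.  -330.6] size [112.4 132. ] ang 11.2 depth z med 102.9 px [394.1 249.5]
slot n 108 centre [ 471.5 -330. ] size [11.8 71.9] ang 11.5 depth z med 7.6 px [393.7 250.1]
bottle n 189 centre [655.3 311.2] size [50.7 37.4] ang 48.4 depth z med 57.1 px [164.5 177.9]
beaker n 328 centre [ 692.8 -304.5] size [70.5 76. ] ang 1.9 depth z med 56.3 px [382.4 172.3]
```

```bash
cat > go.py <<'E'
import sys
from h import *
# usage: go.py x y z yaw(deg of tool y): prints the turn about tool z, then shift in tool axes AFTER that turn
def go(x,y,z,yaw):
    s=ctrl.state(); r=R.from_rotvec(s['eef_rot']); M=r.as_matrix(); a=np.degrees(np.arctan2(M[1,1],M[0,1]))
    da=(yaw-a+90)%180-90
    tgt=np.radians(a+da); yv=np.array([np.cos(tgt),np.sin(tgt),0]); zv=np.array([0,0,-1.]); xv=np.cross(yv,zv)
    D=np.c_[xv,yv,zv]; tilt=(R.from_matrix(M).inv()*R.from_matrix(D)).as_rotvec()
    d=D.T@(np.array([x,y,z])-s['eef_pos'])
    print('t',round(s['clock'],2),'pos',np.round(s['eef_pos'],1),'yaw',round(a,1),'open',round(s['opening'],1),'F',np.round(s['contact_force'],1))
    print(' turn',np.round(tilt,3),'shift',np.round(d,1),'rows',int(np.ceil(np.abs(d).max()/41)))
if len(sys.argv)>4: go(*map(float,sys.argv[1:5]))
E
R='[{"delta_pos":[0,0,0],"rot":[0,0,0.11],"hand":0}'
python3 -m pendant '[{"delta_pos":[0,0,0],"rot":[0,0,0.11],"hand":0},{"delta_pos":[0,0,0],"rot":[0,0,0.11],"hand":0},{"delta_pos":[0,0,0],"rot":[0,0,0.11],"hand":0},{"delta_pos":[0,0,0],"rot":[0,0,0.11],"hand":0},{"delta_pos":[0,0,0],"rot":[0,0,0.11],"hand":0}]'
python3 -m pendant '[{"delta_pos":[0,0,0],"rot":[0,0,0.11],"hand":0},{"delta_pos":[0,0,0],"rot":[0,0,0.11],"hand":0},{"delta_pos":[0,0,0],"rot":[0,0,0.11],"hand":0},{"delta_pos":[0,0,0],"rot":[0,0,0.11],"hand":0},{"delta_pos":[0,0,0],"rot":[0,0,0.11],"hand":0}]'
python3 go.py 688 97 230 1.9
```

```text
clock: 0.57
eef_pos: [262.1, 567.2, 231.0]
eef_rot: [1.49, 2.766, -0.001]
contact_force: [-0.2, 0.6, -0.0]
opening: 25.5
clock: 0.98
eef_pos: [262.0, 567.2, 231.0]
eef_rot: [2.185, 2.257, -0.001]
contact_force: [-0.5, -0.5, 0.9]
opening: 0.0
t 0.98 pos [262.  567.2 231. ] yaw 1.9 open 0.0 F [-0.5 -0.5  0.9]
 turn [-0.     0.001 -0.001] shift [-484.1  410.2    1. ] rows 12
```

```bash

python3 -m pendant '[{"delta_pos":[-28,24,0],"rot":[0,0,0],"hand":0},{"delta_pos":[-28,24,0],"rot":[0,0,0],"hand":0},{"delta_pos":[-28,24,0],"rot":[0,0,0],"hand":0},{"delta_pos":[-28,24,0],"rot":[0,0,0],"hand":0},{"delta_pos":[-28,24,0],"rot":[0,0,0],"hand":0}]' >/dev/null
python3 -m pendant '[{"delta_pos":[-28,24,0],"rot":[0,0,0],"hand":0},{"delta_pos":[-28,24,0],"rot":[0,0,0],"hand":0},{"delta_pos":[-28,24,0],"rot":[0,0,0],"hand":0},{"delta_pos":[-28,24,0],"rot":[0,0,0],"hand":0},{"delta_pos":[-28,24,0],"rot":[0,0,0],"hand":0}]' >/dev/null
python3 -m pendant '[{"delta_pos":[-28,24,0],"rot":[0,0,0],"hand":0},{"delta_pos":[-28,24,0],"rot":[0,0,0],"hand":0},{"delta_pos":[-28,24,0],"rot":[0,0,0],"hand":0},{"delta_pos":[-28,24,0],"rot":[0,0,0],"hand":0},{"delta_pos":[-28,24,0],"rot":[0,0,0],"hand":0}]'
python3 go.py 688 97 140 1.9
```

```text
clock: 2.23
eef_pos: [638.7, 159.9, 231.1]
eef_rot: [-2.178, -2.263, 0.0]
contact_force: [-0.1, -0.5, 0.1]
opening: 0.1
t 2.23 pos [638.7 159.9 231.1] yaw 2.2 open 0.1 F [-0.1 -0.5  0.1]
 turn [-0.     0.     0.005] shift [-64.5  47.2  91.1] rows 3
```

```bash

python3 -m pendant '[{"delta_pos":[-16,24,0],"rot":[0,0,0.005],"hand":0},{"delta_pos":[-16,23,0],"rot":[0,0,0],"hand":0},{"delta_pos":[-16,0,0],"rot":[0,0,0],"hand":0},{"delta_pos":[-16,0,0],"rot":[0,0,0],"hand":0},{"delta_pos":[0,0,30],"rot":[0,0,0],"hand":0}]' 
python3 -m pendant '[{"delta_pos":[0,0,30],"rot":[0,0,0],"hand":0},{"delta_pos":[0,0,20],"rot":[0,0,0],"hand":0},{"delta_pos":[0,0,10],"rot":[0,0,0],"hand":0},{"delta_pos":[0,0,0],"rot":[0,0,0],"hand":0},{"delta_pos":[0,0,0],"rot":[0,0,0],"hand":0}]' 
python3 - <<'E'
from go import *
snap('wrist','w1'); go(607.3-38+27.5,95,140,1.9)
E
```

```text
clock: 2.65
eef_pos: [689.2, 94.6, 206.1]
eef_rot: [2.185, 2.25, 0.008]
contact_force: [3.1, -0.1, 1.3]
opening: -0.2
clock: 3.07
eef_pos: [687.0, 99.0, 142.1]
eef_rot: [2.184, 2.258, 0.0]
contact_force: [-0.4, -0.1, 1.7]
opening: 0.3
t 3.12 pos [687.5  99.1 142.9] yaw 1.9 open 0.2 F [ 1.4 -0.4  0.4]
 turn [ 0.002 -0.     0.   ] shift [ -1.1 -90.7   2.9] rows 3
```

View pics/w1.png

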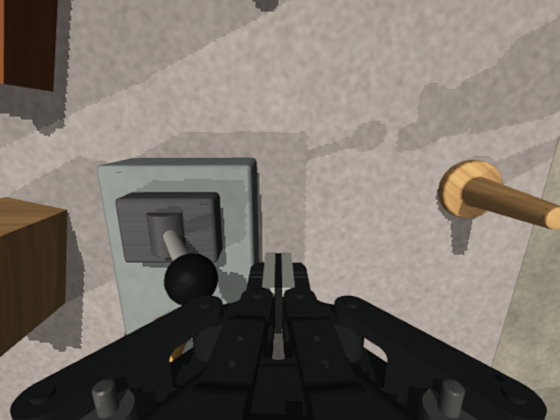

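The closed fingers stand on the far side of the ball, which is at (190,280) and in line with them. I'm pushing it towards the robot.

```bash

python3 -m pendant '[{"delta_pos":[-1,-16,0],"rot":[0,0,0],"hand":0},{"delta_pos":[0,-16,0],"rot":[0,0,0],"hand":0},{"delta_pos":[0,-16,0],"rot":[0,0,0],"hand":0},{"delta_pos":[0,-16,0],"rot":[0,0,0],"hand":0},{"delta_pos":[0,-12,0],"rot":[0,0,0],"hand":0}]' 
python3 -m pendant '[{"delta_pos":[0,-5,0],"rot":[0,0,0],"hand":0},{"delta_pos":[0,-4,0],"rot":[0,0,0],"hand":0},{"delta_pos":[0,-3,0],"rot":[0,0,0],"hand":0},{"delta_pos":[0,-3,0],"rot":[0,0,0],"hand":0},{"delta_pos":[0,0,0],"rot":[0,0,0],"hand":0}]' 
python3 - <<'E'
from go import *
snap('wrist','w2'); go(607.3-38+27.5,95,140,1.9)
im,d,c=load('w2')
m=((im.max(2)<45)).astype(np.uint8); m[:,280:]=0; m[300:]=0
n,l,st,ce=cv2.connectedComponentsWithStats(m); P=cloud(d,c)
for k in range(1,n):
    if st[k,4]>150: print(st[k],np.round(np.nanmedian(P[l==k],0),1), onplane(c,ce[k],152).round(1))
E
```

```text
clock: 3.53
eef_pos: [610.9, 95.6, 143.3]
eef_rot: [2.183, 2.257, 0.004]
contact_force: [1.0, 0.2, -0.2]
opening: -0.2
clock: 3.95
eef_pos: [596.1, 95.0, 141.5]
eef_rot: [2.184, 2.258, 0.0]
contact_force: [0.3, 0.3, -0.4]
opening: 0.0
t 4.0 pos [596.2  95.  141.4] yaw 1.9 open -0.1 F [ 0.2  0.6 -0.3]
 turn [-0.  0. -0.] shift [-0.1  0.6  1.4] rows 1
[ 128    0   39   89 2389] [489.7 228.3  25.7] [[540.5 199.2 152. ]]
[  15  251   53   49 2259] [447.4  72.5 115.3] [[479.2  93.2 152. ]]
[ 195  251   85   49 2858] [574.8 103.  162.1] [[574.6  95.4 152. ]]
```

```bash

python3 -m pendant '[{"delta_pos":[0,-4,0],"rot":[0,0,0],"hand":0},{"delta_pos":[0,-3,0],"rot":[0,0,0],"hand":0},{"delta_pos":[0,-2,0],"rot":[0,0,0],"hand":0},{"delta_pos":[0,0,0],"rot":[0,0,0],"hand":0},{"delta_pos":[0,0,0],"rot":[0,0,0],"hand":0}]' 
python3 - <<'E'
from go import *
snap('wrist','w3'); go(607.3-38+27.5,95,140,1.9)
E
```

```text
clock: 4.42
eef_pos: [592.7, 94.9, 143.3]
eef_rot: [2.179, 2.251, 0.014]
contact_force: [36.8, 2.4, -8.9]
opening: -0.1
t 4.47 pos [592.7  94.8 143.3] yaw 1.9 open 0.2 F [36.8  1.1 -8. ]
 turn [ 0.013 -0.    -0.001] shift [0.  4.1 3.3] rows 1
```

View pics/w3.png

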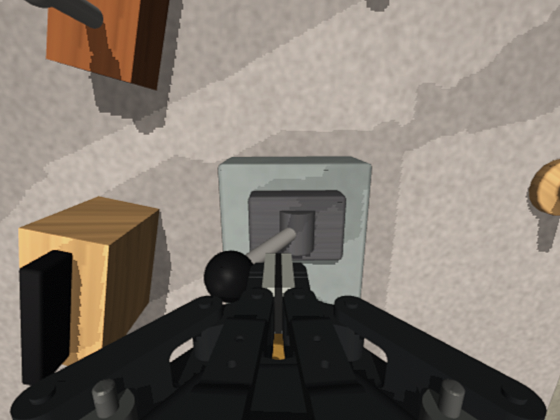

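The lever hit its hard stop (37 N), with the ball on the robot's side, so the switch is off. Next I retract and go above the plate.

```bash

python3 -m pendant '[{"delta_pos":[0,16,0],"rot":[0,0,0],"hand":0},{"delta_pos":[0,10,-10],"rot":[0,0,0],"hand":0},{"delta_pos":[0,0,-30],"rot":[0,0,0],"hand":0},{"delta_pos":[0,0,-30],"rot":[0,0,0],"hand":0},{"delta_pos":[0,0,0],"rot":[0,0,0.11],"hand":0.5}]' 
python3 -m pendant '[{"delta_pos":[0,0,0],"rot":[0,0,0.11],"hand":0.5},{"delta_pos":[12,-37,0],"rot":[0,0,0],"hand":0.5},{"delta_pos":[12,-37,0],"rot":[0,0,0],"hand":0.5},{"delta_pos":[0,-37,0],"rot":[0,0,0],"hand":0.5},{"delta_pos":[0,-30,0],"rot":[0,0,0],"hand":0.5}]' 
python3 go.py 437.9 35.2 200 -10.8
```

```text
clock: 4.88
eef_pos: [615.3, 95.4, 216.6]
eef_rot: [2.301, 2.134, 0.009]
contact_force: [0.6, 0.0, 1.4]
opening: 10.9
clock: 5.3
eef_pos: [476.5, 146.2, 210.8]
eef_rot: [-2.417, -2.006, 0.001]
contact_force: [0.0, -0.0, 0.2]
opening: 42.6
t 5.3 pos [476.5 146.2 210.8] yaw -10.6 open 42.6 F [ 0.  -0.   0.2]
 turn [-0.001  0.     0.003] shift [-116.3  -17.2   10.8] rows 3
```

```bash

python3 -m pendant '[{"delta_pos":[-39,-6,3],"rot":[0,0,0.003],"hand":0.5},{"delta_pos":[-39,-6,3],"rot":[0,0,0],"hand":0.5},{"delta_pos":[-38,-5,3],"rot":[0,0,0],"hand":0.5},{"delta_pos":[0,0,0],"rot":[0,0,0],"hand":0.5},{"delta_pos":[0,0,0],"rot":[0,0,0],"hand":0.5}]' 
python3 - <<'E'
from go import *
im,d,c=snap('wrist','w4'); go(437.9,35.2,200,-10.8)
E
```

```text
clock: 5.72
eef_pos: [440.1, 33.2, 202.5]
eef_rot: [-2.425, -1.997, -0.001]
contact_force: [-0.5, 0.9, 0.1]
opening: 42.5
t 5.77 pos [440.6  34.5 202.5] yaw -10.9 open 42.8 F [ 0.4 -0.  -0.2]
 turn [ 0.    -0.    -0.003] shift [ 0.2 -2.8  2.5] rows 1
```

View pics/w4.png

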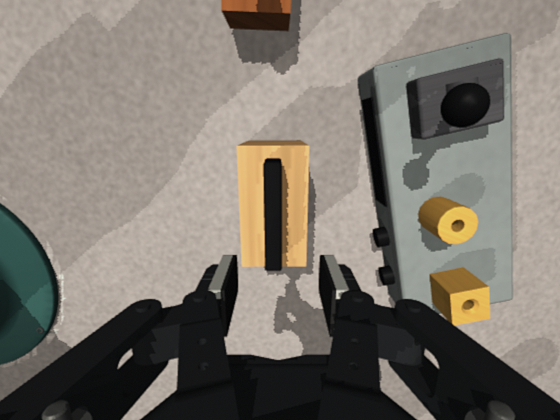

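The wrist view shows the bar at about (273,213), upright between the jaws; the square hole is at (470,304) and the round one at (457,225). I'll measure both here.

```bash
cat > b.py <<'E'
from h import *
def blob(name,mask,box,z,c,P=None):
    x0,y0,x1,y1=box; m=np.zeros(mask.shape,np.uint8); m[y0:y1,x0:x1]=mask[y0:y1,x0:x1]
    n,l,st,ce=cv2.connectedComponentsWithStats(m); k=1+np.argmax(st[1:,4]); v,u=np.nonzero(l==k)
    w=onplane(c,np.c_[u,v],z)[:,:2]; r=cv2.minAreaRect(w.astype(np.float32))
    print(name,len(u),'px',ce[k].round(1),'c',np.round(r[0],1),'mean',w.mean(0).round(1),'size',np.round(r[1],1),'ang',round(r[2],1),'zmed',np.round(np.nanmedian(P[l==k][:,2]),1) if P is not None else '')
E
python3 - <<'E'
from b import *
im,d,c=load('w4'); P=cloud(d,c); V=im.max(2).astype(int)
blob('bar',(V<60)&(abs(P[...,2]-125)<4),(250,145,296,285),125,c,P)
blob('sqhole',(V<130),(460,296,480,312),100,c,P)
blob('rdhole',(V<130),(446,215,468,236),100,c,P)
Z=P[...,2]; blob('racktop',abs(Z-95)<4,(225,135,325,280),95,c,P)
blob('sqtop',abs(Z-100)<4,(425,260,500,330),100,c,P)
blob('rdtop',abs(Z-100)<4,(415,190,485,250),100,c,P)
E
```

```text
bar 1767 px [272.4 215. ] c [436.2  38.6] mean [436.8  40.9] size [88.  12.3] ang 79.0 zmed 124.4
sqhole 49 px [469.3 303. ] c [601.5 -87.1] mean [601.3 -87. ] size [5.9 9. ] ang 35.4 zmed 91.9
rdhole 70 px [458.4 223.4] c [592.9  -3.9] mean [592.7  -4.2] size [6.4 9.8] ang 53.1 zmed 92.5
racktop 6386 px [272.8 202.7] c [435.9  38. ] mean [437.   42.7] size [109.9  59.9] ang 79.1 zmed 94.5
sqtop 1287 px [468.8 305.1] c [600.3 -89.4] mean [600.7 -89.3] size [37.9 39.2] ang 2.2 zmed 99.2
rdtop 1162 px [456.2 224.7] c [590.4  -5.4] mean [590.8  -5.2] size [34.9 36.6] ang 37.9 zmed 99.2
```

```bash
python3 go.py 436.4 37.5 98 -11
```

```text
t 5.77 pos [440.6  34.5 202.5] yaw -10.9 open 42.8 F [ 0.4 -0.  -0.2]
 turn [ 0.    -0.     0.001] shift [  2.2  -4.7 104.5] rows 3
```

```bash

python3 -m pendant '[{"delta_pos":[2,-4.5,30],"rot":[0,0,0],"hand":0.5},{"delta_pos":[0,0,30],"rot":[0,0,0],"hand":0.5},{"delta_pos":[0,0,24],"rot":[0,0,0],"hand":0.5},{"delta_pos":[0,0,14],"rot":[0,0,0],"hand":0.5},{"delta_pos":[0,0,6],"rot":[0,0,0],"hand":0.5}]' 40
python3 -m pendant '[{"delta_pos":[0,0,0],"rot":[0,0,0],"hand":0.5},{"delta_pos":[0,0,0],"rot":[0,0,0],"hand":0.1},{"delta_pos":[0,0,0],"rot":[0,0,0],"hand":0},{"delta_pos":[0,0,0],"rot":[0,0,0],"hand":0},{"delta_pos":[0,0,0],"rot":[0,0,0],"hand":0}]' 60
python3 go.py 436.4 37.5 98 -11
```

```text
clock: 6.18
eef_pos: [435.8, 38.2, 96.3]
eef_rot: [-2.42, -2.002, 0.005]
contact_force: [-1.7, -0.7, -0.5]
opening: 42.4
clock: 6.6
eef_pos: [437.1, 37.8, 99.4]
eef_rot: [2.422, 2.001, 0.003]
contact_force: [-1.5, 0.5, 5.4]
opening: 13.1
t 6.6 pos [437.1  37.8  99.4] yaw -10.9 open 13.1 F [-1.5  0.5  5.4]
 turn [ 0.002 -0.001  0.002] shift [-0.4 -0.7  1.4] rows 1
```

```bash

python3 -m pendant '[{"delta_pos":[0,0,-5],"rot":[0,0,0],"hand":0},{"delta_pos":[0,0,-15],"rot":[0,0,0],"hand":0},{"delta_pos":[0,0,-25],"rot":[0,0,0],"hand":0},{"delta_pos":[0,0,-25],"rot":[0,0,0],"hand":0},{"delta_pos":[0,0,-25],"rot":[0,0,0],"hand":0}]'
python3 -m pendant '[{"delta_pos":[0,0,-20],"rot":[0,0,0],"hand":0},{"delta_pos":[0,0,-15],"rot":[0,0,0],"hand":0},{"delta_pos":[0,0,-10],"rot":[0,0,-0.12],"hand":0},{"delta_pos":[0,0,0],"rot":[0,0,-0.12],"hand":0},{"delta_pos":[0,0,0],"rot":[0,0,-0.12],"hand":0}]'
python3 go.py 471.5 -329 236 11.2
```

```text
clock: 7.02
eef_pos: [436.3, 37.2, 195.1]
eef_rot: [2.422, 2.0, 0.0]
contact_force: [0.7, 0.1, -2.4]
opening: 13.0
clock: 7.43
eef_pos: [436.7, 37.5, 239.8]
eef_rot: [2.017, 2.407, 0.003]
contact_force: [-0.2, 0.3, -3.8]
opening: 13.4
t 7.43 pos [436.7  37.5 239.8] yaw 10.1 open 13.4 F [-0.2  0.3 -3.8]
 turn [ 0.002 -0.001 -0.02 ] shift [-366.3  -37.     3.8] rows 9
```

```bash

python3 -m pendant '[{"delta_pos":[-20,0,0],"rot":[0,0,-0.02],"hand":0},{"delta_pos":[-36,0,0],"rot":[0,0,0],"hand":0},{"delta_pos":[-38,0,0],"rot":[0,0,0],"hand":0},{"delta_pos":[-38,0,0],"rot":[0,0,0],"hand":0},{"delta_pos":[-38,0,0],"rot":[0,0,0],"hand":0}]'
python3 -m pendant '[{"delta_pos":[-38,0,0],"rot":[0,0,0],"hand":0},{"delta_pos":[-38,0,0],"rot":[0,0,0],"hand":0},{"delta_pos":[-36,0,0],"rot":[0,0,0],"hand":0},{"delta_pos":[-20,0,0],"rot":[0,0,0],"hand":0},{"delta_pos":[-10,0,0],"rot":[0,0,0],"hand":0}]'
python3 -m pendant '[{"delta_pos":[-10,0,0],"rot":[0,0,0],"hand":0},{"delta_pos":[0,0,0],"rot":[0,0,0],"hand":0},{"delta_pos":[0,0,0],"rot":[0,0,0],"hand":0},{"delta_pos":[0,0,0],"rot":[0,0,0],"hand":0},{"delta_pos":[0,0,0],"rot":[0,0,0],"hand":0}]'
python3 - <<'E'
from go import *
im,d,c=snap('wrist','w5'); go(471.5,-329,236,11.2)
E
```

```text
clock: 7.85
eef_pos: [468.1, -131.2, 239.4]
eef_rot: [1.999, 2.422, 0.002]
contact_force: [0.8, 0.1, -2.5]
opening: 12.5
clock: 8.27
eef_pos: [494.5, -272.1, 239.1]
eef_rot: [2.004, 2.418, -0.002]
contact_force: [-0.4, 0.2, -2.5]
opening: 13.1
clock: 8.68
eef_pos: [497.1, -277.6, 238.5]
eef_rot: [-1.999, -2.423, -0.001]
contact_force: [0.4, -0.4, -2.5]
opening: 12.8
t 8.73 pos [ 497.1 -277.7  238.5] yaw 11.0 open 12.4 F [-0.5  0.1 -1.8]
 turn [ 0.    -0.    -0.004] shift [-45.3 -35.    2.5] rows 2
```

View pics/w5.png

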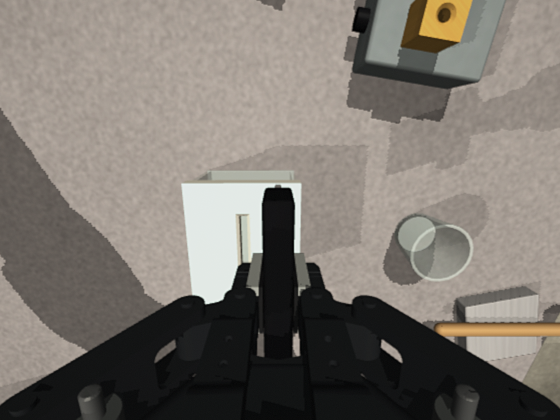

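The slot is partly hidden by the arm: its near end is at about (243,213), and the bar's end is at (278,189). I'll measure both in the same view.

```bash
python3 - <<'E'
from go import *
im,d,c=load('w5'); P=cloud(d,c); s=ctrl.state(); M=R.from_rotvec(s['eef_rot']).as_matrix()
t=lambda p:(np.atleast_2d(p)-s['eef_pos'])@M
for v in (205,211,213,216,220,228,235,245,252): print(v,im[v,232:254].max(1), P[v,232:254:3,2].round(0))
print('col242',im[203:222,242].max(1))
# bar end: dark pixels near end with heights
B=(im.max(2)<60)&(P[...,2]>215); B[:,:262]=0;B[:,296:]=0;B[250:]=0;B[:170]=0
q=t(P[B]); print('bar pts tool min',np.nanmin(q,0).round(1),'max',np.nanmax(q,0).round(1)); 
for lo in range(-30,8,4):
    k=(q[:,2]>=lo)&(q[:,2]<lo+4); 
    if k.sum()>5: print(lo,k.sum(),np.percentile(q[k],[2,50,98],axis=0).round(1).tolist())
Wc=(abs(P[...,2]-103)<3)&(im.min(2)>150); v,u=np.nonzero(Wc); q=t(P[Wc]); print('cover tool', np.percentile(q,[1,99],axis=0).round(1))
E
```

```text
205 [233 233 234 233 233 233 233 233 234 233 233 234 233 233 233 234 233 233
 233 233 234 233] [102. 102. 103. 103. 103. 103. 104. 102.]
211 [234 234 234 234 234 234 234 234 234 234 234 234 234 234 234 234 234 234
 234 234 233 234] [102. 102. 102. 103. 102. 102. 102. 103.]
213 [234 234 235 231 226 225 227 228 228 227 228 227 227 226 226 225 227 231
 233 234 233 233] [103. 103. 102. 103. 101. 103. 102. 103.]
216 [234 234 235 218 203 203 178 119 107 171 198 198 196 195 199 216 227 230
 233 234 233 234] [102. 102.  99.   5.   6. 102. 104. 103.]
220 [234 234 235 224 205 204 189 123  86 172 208 204 203 202 206 217 227 227
 232 233 234 234] [103. 103.  99.   5.   5. 101. 101. 103.]
228 [233 234 234 230 209 204 205 147  72 163 208 205 203 204 203 215 227 227
 231 234 234 234] [101. 103. 100.   3.   5. 100. 102. 103.]
235 [233 234 234 235 219 203 205 173 103 128 191 207 205 204 203 212 224 226
 230 234 234 234] [103. 101.  99.   5.   5. 100. 102. 103.]
245 [233 233 234 235 229 209 204 189 123  85 171 208 206 204 204 209 221 227
 229 233 233 234] [104. 102. 102.  85.   4.   6. 104. 102.]
252 
[... 182 characters left out ...]
28 170 160 198 209 208 207 208
 207]
bar pts tool min [ 22.9  -6.6 -26.8] max [45.5  6.8  3.3]
-30 49 [[24.7, -5.5, -26.7], [33.6, -1.5, -26.2], [43.9, 4.4, -26.0]]
-26 1530 [[23.8, -6.2, -25.8], [35.0, 0.1, -24.8], [44.9, 6.5, -23.0]]
-22 63 [[44.4, -6.1, -21.8], [44.9, 0.1, -20.0], [45.2, 6.1, -18.1]]
-18 58 [[44.2, -5.9, -18.0], [44.9, -0.3, -16.1], [45.2, 6.3, -14.0]]
-14 56 [[44.3, -6.1, -14.0], [44.9, 0.1, -12.2], [45.1, 5.9, -10.1]]
-10 54 [[44.3, -5.9, -9.7], [44.9, -0.3, -8.1], [45.2, 6.1, -6.0]]
-6 39 [[44.5, -6.0, -6.0], [44.9, 0.6, -3.9], [45.3, 5.9, -2.1]]
-2 42 [[44.5, -5.4, -1.7], [44.9, -0.3, -0.1], [45.1, 5.6, 1.6]]
cover tool [[-102.7  -91.9  134.4]
 [  21.9   20.3  137.8]]
```

```bash
python3 - <<'E'
from go import *
im,d,c=load('w5'); s=ctrl.state(); M=R.from_rotvec(s['eef_rot']).as_matrix()
t=lambda uv:((onplane(c,uv,103)-s['eef_pos'])@M).round(1)[:,:2]
G=im.max(2).astype(int); L=[];Rr=[]
for v in range(217,256,3):
    a=np.nonzero(G[v,228:246]<229)[0][0]+228; b=np.nonzero(G[v,236:258]<231)[0]; b=b[b<17].max()+236
    if b<252: L.append(t([a-.5,v])[0]); Rr.append(t([b+.5,v])[0])
L=np.array(L);Rr=np.array(Rr); C=(L+Rr)/2; print(C, (Rr-L)[:,1]); p=np.polyfit(C[:,0],C[:,1],1); print('slope',p[0],'y at x=-45',np.polyval(p,-45))
print('end',t([242,212.5]), 'centre x', t([242,212.5])[0,0]-36.5)
E
```

```text
[[-11.6  -35.3 ]
 [-14.7  -35.4 ]
 [-17.8  -35.05]
 [-21.   -35.15]
 [-24.1  -34.75]
 [-27.3  -34.85]
 [-30.5  -34.95]
 [-33.7  -35.05]
 [-36.9  -35.15]
 [-40.2  -34.8 ]
 [-43.5  -34.9 ]
 [-46.8  -35.  ]] [14.8 14.8 13.9 13.9 14.9 14.9 15.1 15.1 15.1 14.2 14.2 14.2]
slope -0.009274866800003676 y at x=-45 -34.880846088423276
end [[ -7.  -35.1]] centre x -43.5
```

```bash

python3 -m pendant '[{"delta_pos":[-15,-12,0],"rot":[0,0,-0.005],"hand":0},{"delta_pos":[-15,-12,0],"rot":[0,0,0],"hand":0},{"delta_pos":[-10,-8,0],"rot":[0,0,0],"hand":0},{"delta_pos":[-4.3,-3,0],"rot":[0,0,0],"hand":0},{"delta_pos":[0,0,20],"rot":[0,0,0],"hand":0}]'
python3 -m pendant '[{"delta_pos":[0,0,20],"rot":[0,0,0],"hand":0},{"delta_pos":[0,0,8],"rot":[0,0,0],"hand":0},{"delta_pos":[0,0,0],"rot":[0,0,0],"hand":0},{"delta_pos":[0,0,0],"rot":[0,0,0],"hand":0},{"delta_pos":[0,0,0],"rot":[0,0,0],"hand":0}]'
python3 go.py 473 -328 107.4 11.2
```

```text
clock: 9.15
eef_pos: [471.7, -330.9, 221.1]
eef_rot: [1.994, 2.422, 0.002]
contact_force: [0.4, -0.8, -2.1]
opening: 12.9
clock: 9.57
eef_pos: [471.6, -329.1, 191.4]
eef_rot: [1.994, 2.426, 0.0]
contact_force: [0.6, 0.2, -2.6]
opening: 12.8
t 9.57 pos [ 471.6 -329.1  191.4] yaw 11.2 open 12.8 F [ 0.6  0.2 -2.6]
 turn [ 0.001  0.001 -0.   ] shift [ 0.8  1.6 84. ] rows 3
```

```bash

python3 -m pendant '[{"delta_pos":[1,0,5],"rot":[0,0,0],"hand":0},{"delta_pos":[0,0,5],"rot":[0,0,0],"hand":0},{"delta_pos":[0,0,5],"rot":[0,0,0],"hand":0},{"delta_pos":[0,0,5],"rot":[0,0,0],"hand":0},{"delta_pos":[0,0,0],"rot":[0,0,0],"hand":0}]'
python3 go.py 471.3 -327.9 107.4 11.2
```

```text
clock: 9.98
eef_pos: [470.5, -327.7, 169.2]
eef_rot: [-1.994, -2.426, 0.001]
contact_force: [-0.8, 0.0, -2.2]
opening: 13.0
t 9.98 pos [ 470.5 -327.7  169.2] yaw 11.2 open 13.0 F [-0.8  0.  -2.2]
 turn [-0.001 -0.001 -0.   ] shift [-0.4  0.8 61.8] rows 2
```

```bash

python3 -m pendant '[{"delta_pos":[0,0.5,10],"rot":[0,0,0],"hand":0},{"delta_pos":[0,0,10],"rot":[0,0,0],"hand":0},{"delta_pos":[0,0,10],"rot":[0,0,0],"hand":0},{"delta_pos":[0,0,10],"rot":[0,0,0],"hand":0},{"delta_pos":[0,0,0],"rot":[0,0,0],"hand":0}]'
python3 -m pendant '[{"delta_pos":[0,0,7],"rot":[0,0,0],"hand":0},{"delta_pos":[0,0,6],"rot":[0,0,0],"hand":0},{"delta_pos":[0,0,4],"rot":[0,0,0],"hand":0},{"delta_pos":[0,0,2],"rot":[0,0,0],"hand":0},{"delta_pos":[0,0,0],"rot":[0,0,0],"hand":0}]'
python3 go.py 471.3 -327.9 107.4 11.2
```

```text
clock: 10.4
eef_pos: [470.4, -327.3, 127.9]
eef_rot: [-1.993, -2.425, 0.001]
contact_force: [-0.7, 0.8, -1.8]
opening: 12.4
clock: 10.82
eef_pos: [471.2, -327.9, 110.9]
eef_rot: [-1.994, -2.427, 0.0]
contact_force: [0.4, -0.0, -2.6]
opening: 12.8
t 10.82 pos [ 471.2 -327.9  110.9] yaw 11.2 open 12.8 F [ 0.4 -0.  -2.6]
 turn [-0.    -0.    -0.001] shift [-0.   0.1  3.5] rows 1
```

Continue until the bar seats.

```bash

python3 -m pendant '[{"delta_pos":[0,0,2],"rot":[0,0,0],"hand":0},{"delta_pos":[0,0,1],"rot":[0,0,0],"hand":0},{"delta_pos":[0,0,1],"rot":[0,0,0],"hand":0},{"delta_pos":[0,0,0],"rot":[0,0,0],"hand":0},{"delta_pos":[0,0,0],"rot":[0,0,0],"hand":0}]'
python3 go.py 471.3 -327.9 107.4 11.2
```

```text
clock: 11.23
eef_pos: [471.4, -328.0, 107.5]
eef_rot: [1.994, 2.427, 0.0]
contact_force: [-0.0, 0.1, -1.6]
opening: 13.1
t 11.23 pos [ 471.4 -328.   107.5] yaw 11.2 open 13.1 F [-0.   0.1 -1.6]
 turn [ 0.  0. -0.] shift [ 0.1 -0.1  0.1] rows 1
```

```bash

python3 -m pendant '[{"delta_pos":[0,0,1],"rot":[0,0,0],"hand":0},{"delta_pos":[0,0,1],"rot":[0,0,0],"hand":0},{"delta_pos":[0,0,0.5],"rot":[0,0,0],"hand":0},{"delta_pos":[0,0,0],"rot":[0,0,0],"hand":0},{"delta_pos":[0,0,0],"rot":[0,0,0],"hand":0}]'
python3 go.py 471.3 -327.9 107.4 11.2
```

```text
clock: 11.65
eef_pos: [471.5, -328.0, 107.3]
eef_rot: [1.994, 2.427, 0.003]
contact_force: [-16.2, 14.7, 49.5]
opening: 12.8
t 11.65 pos [ 471.5 -328.   107.3] yaw 11.2 open 12.8 F [-16.2  14.7  49.5]
 turn [ 0.002 -0.001 -0.001] shift [ 0.1 -0.2 -0.1] rows 1
```

The bar is seated: contact at z 107.3, as predicted. Now I relieve the force, open and rise.

```bash

python3 -m pendant '[{"delta_pos":[0,0,-2.2],"rot":[0,0,0],"hand":0},{"delta_pos":[0,0,0],"rot":[0,0,0],"hand":0},{"delta_pos":[0,0,0],"rot":[0,0,0],"hand":0.4},{"delta_pos":[0,0,0],"rot":[0,0,0],"hand":0.4},{"delta_pos":[0,0,0],"rot":[0,0,0],"hand":0.4}]'
python3 -m pendant '[{"delta_pos":[0,0,-8],"rot":[0,0,0],"hand":0.4},{"delta_pos":[0,0,-20],"rot":[0,0,0],"hand":0.4},{"delta_pos":[0,0,-35],"rot":[0,0,0],"hand":0.4},{"delta_pos":[0,0,-35],"rot":[0,0,0],"hand":0.4},{"delta_pos":[0,0,-20],"rot":[0,0,0],"hand":0.4}]'
python3 - <<'E'
from b import *
from go import *
im,d,c=snap('top','top1'); P=cloud(d,c)
blob('bar',(im.max(2)<70),(370,235,418,265),133,c,P)
snap('wrist','w6')
go(480,315,220,-13.2)
E
```

```text
clock: 12.07
eef_pos: [471.3, -328.0, 106.9]
eef_rot: [-1.995, -2.427, 0.0]
contact_force: [-0.6, -0.2, 0.4]
opening: 34.4
clock: 12.48
eef_pos: [471.6, -328.8, 228.9]
eef_rot: [1.994, 2.424, 0.0]
contact_force: [0.7, 0.0, 0.6]
opening: 34.5
bar 152 px [396.1 249.3] c [ 472.1 -326.5] mean [ 472.2 -326.6] size [11.2 93.7] ang 11.1 zmed 132.6
t 12.58 pos [ 472.4 -329.   229. ] yaw 11.2 open 33.8 F [-0.3  0.5 -0.4]
 turn [0.005 0.002 0.425] shift [ 628.7 -139.7    9. ] rows 16
```

View pics/w6.png

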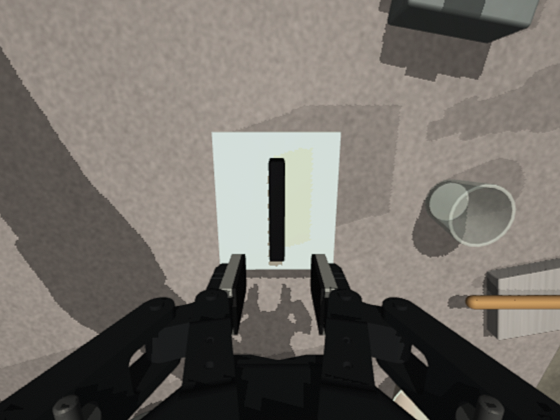

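The plate is seated in the slot: bar at (277,210), its top at z 133 as expected. On to the rod.

```bash

python3 -m pendant '[{"delta_pos":[0,0,0],"rot":[0,0,0.11],"hand":0.5},{"delta_pos":[0,0,0],"rot":[0,0,0.11],"hand":0.5},{"delta_pos":[0,0,0],"rot":[0,0,0.11],"hand":0.5},{"delta_pos":[0,0,0],"rot":[0,0,0.095],"hand":0.5},{"delta_pos":[37,-8.2,0],"rot":[0,0,0],"hand":0.5}]' >/dev/null
python3 -m pendant '[{"delta_pos":[37,-8.2,0],"rot":[0,0,0],"hand":0.5},{"delta_pos":[37,-8.2,0],"rot":[0,0,0],"hand":0.5},{"delta_pos":[37,-8.2,0],"rot":[0,0,0],"hand":0.5},{"delta_pos":[37,-8.2,0],"rot":[0,0,0],"hand":0.5},{"delta_pos":[37,-8.2,0],"rot":[0,0,0],"hand":0.5}]' >/dev/null
python3 -m pendant '[{"delta_pos":[37,-8.2,0],"rot":[0,0,0],"hand":0.5},{"delta_pos":[37,-8.2,0],"rot":[0,0,0],"hand":0.5},{"delta_pos":[37,-8.2,0],"rot":[0,0,0],"hand":0.5},{"delta_pos":[37,-8.2,0],"rot":[0,0,0],"hand":0.5},{"delta_pos":[37,-8.2,0],"rot":[0,0,0],"hand":0.5}]' >/dev/null
python3 -m pendant '[{"delta_pos":[37,-8.2,0],"rot":[0,0,0],"hand":0.5},{"delta_pos":[37,-8.2,0],"rot":[0,0,0],"hand":0.5},{"delta_pos":[37,-8.2,0],"rot":[0,0,0],"hand":0.5},{"delta_pos":[37,-8.2,0],"rot":[0,0,0],"hand":0.5},{"delta_pos":[0,0,0],"rot":[0,0,0],"hand":0.5}]'
python3 go.py 480 315 210 -13.2
```

```text
clock: 14.25
eef_pos: [476.6, 247.8, 224.2]
eef_rot: [-2.453, -1.961, 0.001]
contact_force: [-0.8, 0.6, 0.0]
opening: 42.9
t 14.25 pos [476.6 247.8 224.2] yaw -12.7 open 42.9 F [-0.8  0.6  0. ]
 turn [-0.001 -0.     0.008] shift [ 66.2 -12.1  14.2] rows 2
```

```bash

python3 -m pendant '[{"delta_pos":[10,-12,10],"rot":[0,0,0.008],"hand":0.5},{"delta_pos":[10,0,0],"rot":[0,0,0],"hand":0.5},{"delta_pos":[10,0,0],"rot":[0,0,0],"hand":0.5},{"delta_pos":[0,0,0],"rot":[0,0,0],"hand":0.5},{"delta_pos":[0,0,0],"rot":[0,0,0],"hand":0.5}]'
python3 - <<'E'
from b import *
from go import *
im,d,c=snap('wrist','w7'); P=cloud(d,c); Z=P[...,2]; go(480,315,210,-13.2)
B=(im.max(2)<60)&(abs(Z-120)<4)
blob('rodtop',B,(150,60,400,260),120,c,P)
s=ctrl.state(); blob('standtop',abs(Z-50)<4,(150,0,420,290),50,c,P)
E
```

```text
clock: 14.67
eef_pos: [474.0, 272.3, 215.2]
eef_rot: [2.469, 1.942, 0.0]
contact_force: [0.5, -0.5, 0.6]
opening: 42.7
t 14.72 pos [473.9 271.8 215.2] yaw -13.7 open 42.6 F [-0.1 -0.6 -0.1]
 turn [ 0.     0.    -0.008] shift [43.4 -3.9  5.2] rows 2
rodtop 490 px [272.6 153.9] c [481.8 324.5] mean [481.9 324.7] size [17.1 16.7] ang 76.4 zmed 119.3
standtop 7281 px [273.6 181.8] c [470.9 280.6] mean [472.9 288.9] size [159.7  59.9] ang 76.7 zmed 49.5
```

View pics/w7.png

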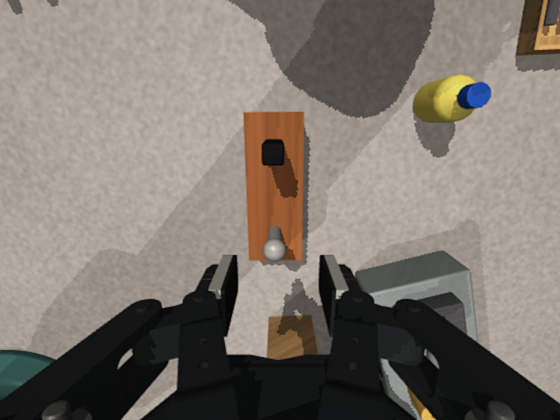

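The rod top is at (272,154) and the punch at (274,249). The rod's measured centre agrees with the stand geometry.

```bash

python3 - <<'E'
from go import *
go(481.6,323.5,78,-13.4)
E
python3 -m pendant '[{"delta_pos":[17,-3,0],"rot":[0,0,-0.005],"hand":0.6},{"delta_pos":[17,0,0],"rot":[0,0,0],"hand":0.6},{"delta_pos":[14,0,0],"rot":[0,0,0],"hand":0.6},{"delta_pos":[4,0,0],"rot":[0,0,0],"hand":0.6},{"delta_pos":[0,0,0],"rot":[0,0,0],"hand":0.6}]'
python3 go.py 481.6 323.5 78 -13.4
```

```text
t 14.72 pos [473.9 271.8 215.2] yaw -13.7 open 42.6 F [-0.1 -0.6 -0.1]
 turn [ 0.     0.    -0.005] shift [ 52.   -4.5 137.2] rows 4
clock: 15.13
eef_pos: [482.8, 324.0, 214.9]
eef_rot: [2.464, 1.949, -0.0]
contact_force: [-0.2, 0.1, 0.3]
opening: 51.1
t 15.13 pos [482.8 324.  214.9] yaw -13.3 open 51.1 F [-0.2  0.1  0.3]
 turn [0.    0.    0.001] shift [ -0.8  -1.  136.9] rows 4
```

```bash

python3 -m pendant '[{"delta_pos":[-0.8,-1,30],"rot":[0,0,0],"hand":0.6},{"delta_pos":[0,0,35],"rot":[0,0,0],"hand":0.6},{"delta_pos":[0,0,35],"rot":[0,0,0],"hand":0.6},{"delta_pos":[0,0,25],"rot":[0,0,0],"hand":0.6},{"delta_pos":[0,0,12],"rot":[0,0,0],"hand":0.6}]' 40
python3 -m pendant '[{"delta_pos":[0,0,0],"rot":[0,0,0],"hand":0.6},{"delta_pos":[0,0,0],"rot":[0,0,0],"hand":0.1},{"delta_pos":[0,0,0],"rot":[0,0,0],"hand":0},{"delta_pos":[0,0,0],"rot":[0,0,0],"hand":0},{"delta_pos":[0,0,0],"rot":[0,0,0],"hand":0}]' 60
python3 go.py 481.6 323.5 78 -13.4
```

```text
clock: 15.55
eef_pos: [480.3, 321.1, 75.2]
eef_rot: [2.465, 1.946, -0.006]
contact_force: [-0.1, -0.1, -1.1]
opening: 51.2
clock: 15.97
eef_pos: [482.3, 323.6, 79.8]
eef_rot: [-2.465, -1.948, -0.004]
contact_force: [-1.3, -1.5, 8.2]
opening: 17.3
t 15.97 pos [482.3 323.6  79.8] yaw -13.3 open 17.3 F [-1.3 -1.5  8.2]
 turn [ 0.002 -0.002  0.001] shift [-0.2 -0.6  1.8] rows 1
```

```bash

python3 -m pendant '[{"delta_pos":[0,0,-5],"rot":[0,0,0],"hand":0},{"delta_pos":[0,0,-12],"rot":[0,0,0],"hand":0},{"delta_pos":[0,0,-20],"rot":[0,0,0],"hand":0},{"delta_pos":[0,0,-30],"rot":[0,0,0],"hand":0},{"delta_pos":[0,0,-30],"rot":[0,0,0],"hand":0}]'
python3 -m pendant '[{"delta_pos":[0,0,-30],"rot":[0,0,0],"hand":0},{"delta_pos":[0,0,-13],"rot":[0,0,0],"hand":0},{"delta_pos":[0,0,0],"rot":[0,0,-0.1],"hand":0},{"delta_pos":[0,0,0],"rot":[0,0,-0.1],"hand":0},{"delta_pos":[0,0,0],"rot":[0,0,-0.065],"hand":0}]'
python3 go.py 500 -50 215 1.9
```

```text
clock: 16.38
eef_pos: [481.3, 322.8, 177.2]
eef_rot: [2.465, 1.948, -0.0]
contact_force: [-0.1, 0.4, -0.8]
opening: 17.2
clock: 16.8
eef_pos: [481.5, 323.2, 219.9]
eef_rot: [2.179, 2.263, 0.003]
contact_force: [0.2, -0.1, -0.8]
opening: 17.5
t 16.8 pos [481.5 323.2 219.9] yaw 2.2 open 17.5 F [ 0.2 -0.1 -0.8]
 turn [ 0.001 -0.001  0.004] shift [-373.7    6.1    4.9] rows 10
```

```bash

python3 -m pendant '[{"delta_pos":[-25,0,0],"rot":[0,0,0.004],"hand":0},{"delta_pos":[-40,1,0],"rot":[0,0,0],"hand":0},{"delta_pos":[-40,1,0],"rot":[0,0,0],"hand":0},{"delta_pos":[-40,1,0],"rot":[0,0,0],"hand":0},{"delta_pos":[-40,1,0],"rot":[0,0,0],"hand":0}]'
python3 -m pendant '[{"delta_pos":[-40,0,0],"rot":[0,0,0],"hand":0},{"delta_pos":[-40,0,0],"rot":[0,0,0],"hand":0},{"delta_pos":[-40,0,0],"rot":[0,0,0],"hand":0},{"delta_pos":[-40,10,0],"rot":[0,0,0],"hand":0},{"delta_pos":[-25,15,0],"rot":[0,0,0],"hand":0}]'
python3 -m pendant '[{"delta_pos":[-20,20,0],"rot":[0,0,0],"hand":0},{"delta_pos":[-10,15,0],"rot":[0,0,0],"hand":0},{"delta_pos":[0,0,0],"rot":[0,0,0],"hand":0},{"delta_pos":[0,0,0],"rot":[0,0,0],"hand":0},{"delta_pos":[0,0,0],"rot":[0,0,0],"hand":0}]'
python3 - <<'E'
from go import *
im,d,c=snap('wrist','w8'); go(601,-89,215,1.9)
E
```

```text
clock: 17.22
eef_pos: [490.5, 136.4, 219.4]
eef_rot: [2.19, 2.252, 0.002]
contact_force: [1.4, -0.2, 0.2]
opening: 17.2
clock: 17.63
eef_pos: [520.2, -50.0, 219.9]
eef_rot: [2.193, 2.248, 0.003]
contact_force: [-0.2, 0.8, 0.6]
opening: 17.3
clock: 18.05
eef_pos: [556.3, -74.6, 218.7]
eef_rot: [-2.19, -2.252, -0.001]
contact_force: [0.1, 0.2, -0.5]
opening: 17.5
t 18.1 pos [556.2 -74.3 218.6] yaw 1.6 open 17.4 F [-0.2  0.5 -0.9]
 turn [ 0.    -0.001 -0.005] shift [-16.2  44.3   3.6] rows 2
```

View pics/w8.png

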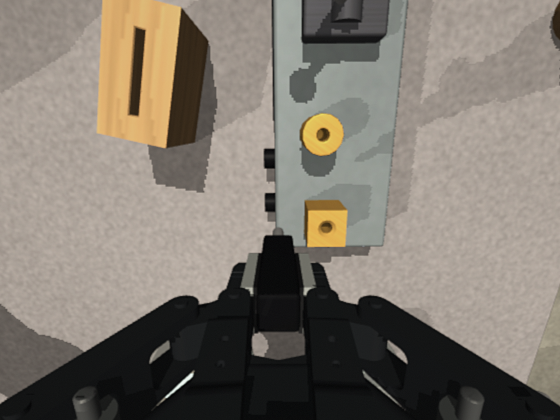

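The rod is held upright, with its pin tip just visible at (278,231). The square terminal's hole is at (327,227) and the round one at (323,134). I'll measure the rod against the hole.

```bash
python3 - <<'E'
from b import *
im,d,c=load('w8'); P=cloud(d,c); Z=P[...,2]; s=ctrl.state(); M=R.from_rotvec(s['eef_rot']).as_matrix(); o=np.array(s['eef_pos'])
t=lambda uv,z:((onplane(c,uv,z)-o)@M).round(1)[:,:2]
hsv=cv2.cvtColor(im,cv2.COLOR_RGB2HSV)
blob('top',(abs(Z-100)<3),(295,190,355,260),100,c,P)
br=((im[...,0].astype(int)-im[...,2]>60)).astype(np.uint8); 
G=im.max(2)
print('hole rows'); print(G[216:240:2,314:342:2])
h=((G<200)).astype(np.uint8); h[:215]=0;h[240:]=0;h[:,314:]*=1; h[:,:314]=0; h[:,341:]=0
cs=max(cv2.findContours(h,0,2)[0],key=cv2.contourArea); (u,v),r=cv2.minEnclosingCircle(cs); print('hole',u,v,r,t([u,v],100),t([u-r,v],100),t([u+r,v],100),t([u,v-r],100),t([u,v+r],100))
v,u=np.nonzero((abs(Z-100)<3)&(np.arange(560)[None]>295)&(np.arange(560)[None]<355)&(np.arange(420)[:,None]>190)&(np.arange(420)[:,None]<262))
w=(P[v,u]-o)@M; r=cv2.minAreaRect(w[:,:2].astype(np.float32)); print('terminal top in tool',r)
B=(G<60); B[:,255:262]=0;B[:,:262]=0;B[:,298:]=0;B[262:]=0;B[:225]=0; q=(P[B]-o)@M
for lo in range(-60,60,8):
    k=(q[:,2]>=lo)&(q[:,2]<lo+8)
    if k.sum()>5: print(lo,k.sum(),np.percentile(q[k],[3,50,97],axis=0).round(1).tolist())
print('pin patch'); print(G[224:240,270:288]); print(((P[224:240,270:288]-o)@M)[::3,::3,2].round(0))
cv2.imwrite('pics/c8.png',cv2.resize(im[200:270,240:360,::-1],None,fx=6,fy=6,interpolation=0))
E
```

```text
top 1308 px [326.  227.8] c [601.9 -90.9] mean [601.6 -90.6] size [36.1 36.7] ang 3.2 zmed 99.4
hole rows
[[227 227 227 227 227 227 227 227 227 227 227 227 227 227]
 [227 227 227 227 227 228 228 229 228 227 227 227 227 227]
 [227 227 227 228 224 215 185 194 207 228 228 227 227 227]
 [227 227 228 223 154 117 103 117 149 179 227 228 227 227]
 [227 228 227 161  96  68  66  59  93 172 190 229 227 227]
 [226 228 202 136  90  96  93  76  75 167 192 222 227 227]
 [226 228 187 147 124 135 133 119 101 174 201 220 227 227]
 [227 228 196 176 123 128 132 121 131 216 212 224 227 227]
 [227 228 218 191 187 153 149 164 218 228 222 227 227 227]
 [227 227 228 210 208 218 226 230 228 226 227 227 227 227]
 [227 227 227 228 222 220 223 226 227 227 227 227 227 227]
 [227 227 227 227 227 227 226 227 226 227 227 227 227 227]]
hole 326.0789489746094 227.2105255126953 8.547060012817383 [[-16.9  44.8]] [[-16.9  36.9]] [[-16.9  52.8]] [[-8.6 44.5]] [[-25.5  45.2]]
terminal top in tool ((-18.48801040649414, 45.080909729003906), (36.18759536743164, 36.50224304199219), 89.39751434326172)
-12 157 [[9.0, -7.5, -9.4
[... 1060 characters left out ...]
1 106 108 108 105 103  92  80 106 147 159 158 158]
 [167 170 128  78  83  89  92  96  95  94  90  82  71  93 130 141 140 139]
 [ 81  82  60  37  40  44  46  47  46  45  44  40  34  40  57  68  67  66]
 [ 13  12  10   8  10  11  10  11  10  11   9  10   9   7  12  11  12  10]
 [  7   7   8  10   8   9   8  10  10   9  10  11  10   9   9   8   6   7]
 [ 10  10  11  10  12  11  11  10   9  12  11  10  10  11  11  11  12  13]
 [ 11  11  12  10   9  10   9  11  10  10  13  11  10  10  11  11  10  11]]
[[219. 219. 160. 159. 158. 159.]
 [220. 220. 160. 160. 160. 159.]
 [218.  56.  52.  54.  58. 159.]
 [220.  49.  46.  46.  50. 160.]
 [ 26.  26.  27.  27.  26.  27.]
 [ 21.  22.  20.  22.  21.  21.]]
```

View pics/c8.png

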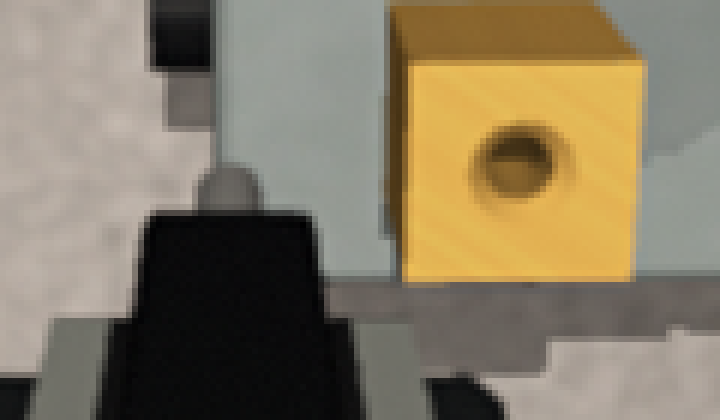

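```bash

python3 -m pendant '[{"delta_pos":[-6,15,0],"rot":[0,0,0],"hand":0},{"delta_pos":[-6,15,0],"rot":[0,0,0],"hand":0},{"delta_pos":[-6,10,0],"rot":[0,0,0],"hand":0},{"delta_pos":[0,5,0],"rot":[0,0,0],"hand":0},{"delta_pos":[0,0,0],"rot":[0,0,0],"hand":0}]'
python3 -m pendant '[{"delta_pos":[0,0,20],"rot":[0,0,0],"hand":0},{"delta_pos":[0,0,15],"rot":[0,0,0],"hand":0},{"delta_pos":[0,0,10],"rot":[0,0,0],"hand":0},{"delta_pos":[0,0,3],"rot":[0,0,0],"hand":0},{"delta_pos":[0,0,0],"rot":[0,0,0],"hand":0}]'
python3 - <<'E'
from go import *
a=np.radians(1.7); yv=np.array([np.cos(a),np.sin(a)]); xv=np.array([-yv[1],yv[0]]); p=np.array([556.2,-74.4])-18.1*xv+45*yv; print('target',p)
go(*p,129.8,1.7)
E
```

```text
clock: 18.52
eef_pos: [602.4, -91.0, 218.1]
eef_rot: [2.189, 2.253, -0.0]
contact_force: [0.5, 0.5, -1.7]
opening: 17.1
clock: 18.93
eef_pos: [601.7, -91.2, 169.8]
eef_rot: [-2.189, -2.252, 0.001]
contact_force: [-0.7, 0.4, -0.4]
opening: 17.4
target [601.71715272 -91.15705248]
t 18.93 pos [601.7 -91.2 169.8] yaw 1.6 open 17.4 F [-0.7  0.4 -0.4]
 turn [-0.001 -0.    -0.001] shift [ 0.  0. 40.] rows 1
```

```bash

python3 -m pendant '[{"delta_pos":[0,0,4],"rot":[0,0,0],"hand":0},{"delta_pos":[0,0,4],"rot":[0,0,0],"hand":0},{"delta_pos":[0,0,3],"rot":[0,0,0],"hand":0},{"delta_pos":[0,0,3],"rot":[0,0,0],"hand":0},{"delta_pos":[0,0,0],"rot":[0,0,0],"hand":0}]'
python3 go.py 601.7 -91.2 129.8 1.7
```

```text
clock: 19.35
eef_pos: [602.0, -91.6, 155.5]
eef_rot: [-2.19, -2.252, 0.001]
contact_force: [0.2, 0.2, 0.3]
opening: 17.2
t 19.35 pos [602.  -91.6 155.5] yaw 1.6 open 17.2 F [0.2 0.2 0.3]
 turn [-0.001  0.    -0.002] shift [ 0.4 -0.2 25.7] rows 1
```

Foot at about 94 mm with no contact force, so the pin is inside the hole. Continuing down.

```bash

python3 -m pendant '[{"delta_pos":[0,0,5],"rot":[0,0,0],"hand":0},{"delta_pos":[0,0,5],"rot":[0,0,0],"hand":0},{"delta_pos":[0,0,5],"rot":[0,0,0],"hand":0},{"delta_pos":[0,0,5],"rot":[0,0,0],"hand":0},{"delta_pos":[0,0,0],"rot":[0,0,0],"hand":0}]'
python3 -m pendant '[{"delta_pos":[0,0,2],"rot":[0,0,0],"hand":0},{"delta_pos":[0,0,2],"rot":[0,0,0],"hand":0},{"delta_pos":[0,0,1.5],"rot":[0,0,0],"hand":0},{"delta_pos":[0,0,0],"rot":[0,0,0],"hand":0},{"delta_pos":[0,0,0],"rot":[0,0,0],"hand":0}]'
python3 go.py 601.7 -91.2 129.8 1.7
```

```text
clock: 19.77
eef_pos: [601.7, -91.5, 134.8]
eef_rot: [-2.189, -2.252, 0.002]
contact_force: [-0.4, -0.5, -0.9]
opening: 17.5
clock: 20.18
eef_pos: [602.2, -91.6, 130.5]
eef_rot: [2.19, 2.252, -0.0]
contact_force: [-0.0, 0.2, -0.8]
opening: 17.3
t 20.18 pos [602.2 -91.6 130.5] yaw 1.6 open 17.3 F [-0.   0.2 -0.8]
 turn [ 0.     0.    -0.002] shift [ 0.4 -0.5  0.7] rows 1
```

```bash

python3 -m pendant '[{"delta_pos":[0,0,1],"rot":[0,0,0],"hand":0},{"delta_pos":[0,0,1],"rot":[0,0,0],"hand":0},{"delta_pos":[0,0,0.7],"rot":[0,0,0],"hand":0},{"delta_pos":[0,0,0],"rot":[0,0,0],"hand":0},{"delta_pos":[0,0,0],"rot":[0,0,0],"hand":0}]'
python3 go.py 601.7 -91.2 129.8 1.7
```

```text
clock: 20.6
eef_pos: [602.5, -91.8, 129.7]
eef_rot: [2.19, 2.252, 0.002]
contact_force: [-11.6, 3.1, 30.5]
opening: 17.3
t 20.6 pos [602.5 -91.8 129.7] yaw 1.6 open 17.3 F [-11.6   3.1  30.5]
 turn [ 0.001 -0.001 -0.002] shift [ 0.6 -0.8 -0.1] rows 1
```

```bash

python3 -m pendant '[{"delta_pos":[0,0,-2],"rot":[0,0,0],"hand":0},{"delta_pos":[0,0,0],"rot":[0,0,0],"hand":0},{"delta_pos":[0,0,0],"rot":[0,0,0],"hand":0.45},{"delta_pos":[0,0,0],"rot":[0,0,0],"hand":0.45},{"delta_pos":[0,0,0],"rot":[0,0,0],"hand":0.45}]'
python3 -m pendant '[{"delta_pos":[0,0,-8],"rot":[0,0,0],"hand":0.45},{"delta_pos":[0,0,-20],"rot":[0,0,0],"hand":0.45},{"delta_pos":[0,0,-35],"rot":[0,0,0],"hand":0.45},{"delta_pos":[0,0,-30],"rot":[0,0,0],"hand":0.45},{"delta_pos":[0,0,-10],"rot":[0,0,0],"hand":0.45}]'
python3 - <<'E'
from b import *
from go import *
im,d,c=snap('wrist','w9'); P=cloud(d,c); Z=P[...,2]
blob('rod',(abs(Z-170)<8),(240,150,320,330),170,c,P)
go(526,93.5,220,1.9)
E
```

```text
clock: 21.02
eef_pos: [602.1, -91.6, 129.6]
eef_rot: [-2.19, -2.252, 0.0]
contact_force: [1.0, 0.7, -0.2]
opening: 38.6
clock: 21.43
eef_pos: [603.4, -92.4, 237.6]
eef_rot: [2.188, 2.249, 0.005]
contact_force: [0.2, -0.2, 0.4]
opening: 37.9
rod 560 px [275.8 224.4] c [601.8 -88.9] mean [602.  -89.1] size [17.3 18.9] ang 1.5 zmed 169.3
t 21.48 pos [603.6 -92.2 237.6] yaw 1.6 open 38.2 F [ 0.4 -0.1  2.2]
 turn [ 0.006  0.    -0.005] shift [188.2 -71.4  17.6] rows 5
```

View pics/w9.png

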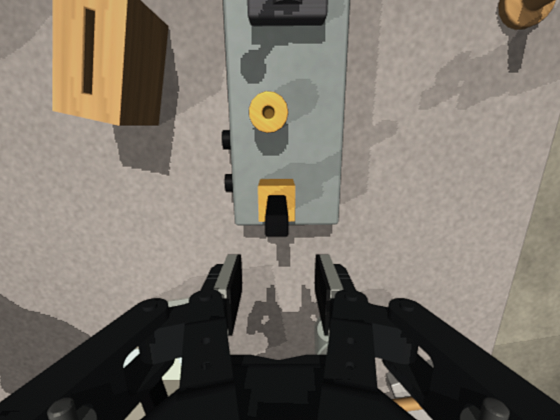

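The rod stands fully home in the square terminal (top at z 169) and the round hole is empty at (268,112). Next is the switch.

```bash

python3 -m pendant '[{"delta_pos":[34,-13,0],"rot":[0,0,-0.005],"hand":0},{"delta_pos":[38,-15,0],"rot":[0,0,0],"hand":0},{"delta_pos":[38,-15,0],"rot":[0,0,0],"hand":0},{"delta_pos":[38,-15,0],"rot":[0,0,0],"hand":0},{"delta_pos":[38,-15,0],"rot":[0,0,0],"hand":0}]'
python3 -m pendant '[{"delta_pos":[2,0,0],"rot":[0,0,0],"hand":0},{"delta_pos":[0,0,0],"rot":[0,0,0],"hand":0},{"delta_pos":[0,0,0],"rot":[0,0,0],"hand":0},{"delta_pos":[0,0,0],"rot":[0,0,0],"hand":0},{"delta_pos":[0,0,0],"rot":[0,0,0],"hand":0}]'
python3 go.py 525 93.5 141 1.9
```

```text
clock: 21.9
eef_pos: [522.0, 93.4, 232.7]
eef_rot: [-2.185, -2.258, 0.0]
contact_force: [0.8, 1.3, 0.2]
opening: 0.0
clock: 22.32
eef_pos: [523.5, 92.6, 232.8]
eef_rot: [2.187, 2.255, -0.001]
contact_force: [0.2, -0.1, -0.1]
opening: 0.2
t 22.32 pos [523.5  92.6 232.8] yaw 1.8 open 0.2 F [ 0.2 -0.1 -0.1]
 turn [ 0.     0.001 -0.002] shift [ 0.9  1.5 91.8] rows 3
```

```bash

python3 -m pendant '[{"delta_pos":[1,0,30],"rot":[0,0,0],"hand":0},{"delta_pos":[0,0,32],"rot":[0,0,0],"hand":0},{"delta_pos":[0,0,20],"rot":[0,0,0],"hand":0},{"delta_pos":[0,0,10],"rot":[0,0,0],"hand":0},{"delta_pos":[0,0,0],"rot":[0,0,0],"hand":0}]'
python3 -m pendant '[{"delta_pos":[0,12,0],"rot":[0,0,0],"hand":0},{"delta_pos":[0,16,0],"rot":[0,0,0],"hand":0},{"delta_pos":[0,16,0],"rot":[0,0,0],"hand":0},{"delta_pos":[0,16,0],"rot":[0,0,0],"hand":0},{"delta_pos":[0,14,0],"rot":[0,0,0],"hand":0}]' 
python3 -m pendant '[{"delta_pos":[0,9,0],"rot":[0,0,0],"hand":0},{"delta_pos":[0,6,0],"rot":[0,0,0],"hand":0},{"delta_pos":[0,4,0],"rot":[0,0,0],"hand":0},{"delta_pos":[0,2,0],"rot":[0,0,0],"hand":0},{"delta_pos":[0,0,0],"rot":[0,0,0],"hand":0}]' 
python3 go.py 620 96 141 1.9
```

```text
clock: 22.73
eef_pos: [522.5, 93.8, 139.1]
eef_rot: [-2.186, -2.256, 0.005]
contact_force: [-0.2, -0.8, -0.4]
opening: 0.0
clock: 23.15
eef_pos: [598.8, 97.1, 142.5]
eef_rot: [2.184, 2.257, 0.002]
contact_force: [-1.3, -0.0, 0.1]
opening: -0.3
clock: 23.57
eef_pos: [618.2, 98.0, 141.0]
eef_rot: [2.185, 2.257, 0.0]
contact_force: [0.2, 0.6, 0.2]
opening: 0.3
t 23.57 pos [618.2  98.  141. ] yaw 1.9 open 0.3 F [0.2 0.6 0.2]
 turn [ 0.  0. -0.] shift [-2.   1.8  0. ] rows 1
```

```bash

python3 -m pendant '[{"delta_pos":[-1,3,0],"rot":[0,0,0],"hand":0},{"delta_pos":[0,2,0],"rot":[0,0,0],"hand":0},{"delta_pos":[0,1,0],"rot":[0,0,0],"hand":0},{"delta_pos":[0,0,0],"rot":[0,0,0],"hand":0},{"delta_pos":[0,0,0],"rot":[0,0,0],"hand":0}]' 
python3 go.py 620 96 141 1.9
```

```text
clock: 23.98
eef_pos: [620.4, 97.9, 140.4]
eef_rot: [-2.179, -2.254, 0.007]
contact_force: [-30.9, 1.3, 17.9]
opening: -0.0
t 23.98 pos [620.4  97.9 140.4] yaw 1.9 open -0.0 F [-30.9   1.3  17.9]
 turn [-0.008 -0.001  0.   ] shift [-1.8 -0.5 -0.6] rows 1
```

The lever is at its far stop (31 N). Retreating clear before a final look.

```bash

python3 -m pendant '[{"delta_pos":[0,-15,0],"rot":[0,0,0],"hand":0},{"delta_pos":[0,-25,0],"rot":[0,0,0],"hand":0},{"delta_pos":[0,-25,0],"rot":[0,0,0],"hand":0},{"delta_pos":[0,0,-30],"rot":[0,0,0],"hand":0},{"delta_pos":[0,0,-35],"rot":[0,0,0],"hand":0}]' 
python3 -m pendant '[{"delta_pos":[15,-35,-20],"rot":[0,0,0],"hand":0},{"delta_pos":[15,-35,-10],"rot":[0,0,0],"hand":0},{"delta_pos":[20,-20,0],"rot":[0,0,0],"hand":0},{"delta_pos":[0,0,0],"rot":[0,0,0],"hand":0},{"delta_pos":[0,0,0],"rot":[0,0,0],"hand":0}]' 
python3 - <<'E'
from b import *
from go import *
go(620,96,141,1.9)
im,d,c=snap('top','top2'); P=cloud(d,c)
blob('ball',(im.max(2)<50),(228,165,250,192),152,c,P)
blob('rod',(im.max(2)<70),(296,185,325,215),170,c,P)
blob('bar',(im.max(2)<70),(370,235,418,265),133,c,P)
hsv=cv2.cvtColor(im,cv2.COLOR_RGB2HSV)
blob('bottle',hsv[...,1]>150,(154,166,176,190),85,c,P)
blob('beaker',P[...,2]>25,(365,155,400,190),70,c,P)
blob('punch',(P[...,2]>85),(175,235,200,260),101,c,P)
im2,_,_=snap('side','side2')
E
```

```text
clock: 24.4
eef_pos: [556.7, 95.0, 205.1]
eef_rot: [-2.183, -2.256, 0.005]
contact_force: [0.8, -0.5, 1.4]
opening: -0.2
clock: 24.82
eef_pos: [467.8, 142.9, 235.8]
eef_rot: [-2.181, -2.26, -0.003]
contact_force: [0.7, -0.2, -0.8]
opening: 0.2
t 24.82 pos [467.8 142.9 235.8] yaw 2.1 open 0.2 F [ 0.7 -0.2 -0.8]
 turn [ 0.001 -0.002  0.003] shift [-52.  150.6  94.8] rows 4
ball 59 px [238.9 178.4] c [645.2  95.4] mean [645.6  95.6] size [18.8 21.2] ang 1.9 zmed 161.1
rod 69 px [309.5 197.3] c [597.4 -90.4] mean [597.9 -90.3] size [23.8 18.2] ang 1.2 zmed 167.5
bar 145 px [396.1 249.4] c [ 471.9 -326.6] mean [ 471.9 -326.4] size [11.1 93.7] ang 10.7 zmed 132.5
bottle 187 px [164.3 178. ] c [654.7 311.7] mean [653.9 310.1] size [50.8 35.4] ang 47.2 zmed 57.0
beaker 329 px [382.5 172.2] c [ 692.8 -304.6] mean [ 695.3 -308.8] size [70.5 75.9] ang 1.9 zmed 56.9
punch 623 px [187. 247.] c [462.7 232.5] mean [462.6 232.4] size [64.8 66.4] ang 1.8 zmed 618.4
```

View pics/side2.png

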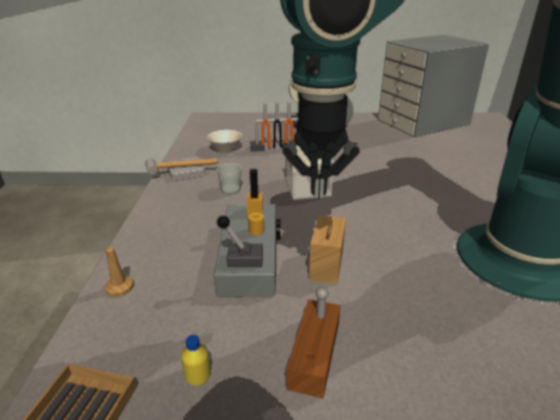

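```bash
python3 -c "
from plant import ctrl
print(ctrl.job_done())"
```

```text
the job is handed in; nothing more can be done
None
```

The plating cell is set up as asked, in the order asked, and I handed the job in at about 25 s on the robot clock (limit 72 s).

1. **Switch off:** I pushed the lever to its stop towards the robot, where the wrist read 37 N.
2. **Plate:** It came out of the rack and went down into the cover slot until the bar seated, at about 50 N vertical force. The bar top then measured 132.5 mm against an expected 133 mm.
3. **Rod:** I lowered it into the square terminal until it seated, at 31 N vertical force. Its top measured 169 mm from the wrist camera and 167.5 mm from the top camera, against 170 mm expected. The last close wrist view showed the round terminal empty.
4. **Switch on:** I pushed the lever to its far stop, where the wrist read 31 N. The ball measured x 645.2 against 645.3 expected.

The last pictures show the bottle and beaker within about 1 mm of where they started, and the punch still in its stand, with the gripper clear of everything.

- **Failed check:** The final top-camera height reading for the punch was useless because the arm was in the way. I relied on the side view for it instead.
- **Disagreement:** The top and wrist cameras differed by 2–4 mm on some positions, so I placed the plate and rod using the close wrist views.

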